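# Open the latched membrane case

### The job

On the microscope bench stand two latched metal cases, a larger and a smaller one. With the fingertips, gently press down the release tab on the front of the larger case so that its sprung lid lifts, then push that lid gently fully open, back to its stop, where it stays, and take the hand away. Do not lift the case or shove it along, do not touch the white filter membrane inside, and leave the smaller case shut and everything else in its place.

Things in the scene. Friction and masses are not known exactly. Their poses are not given: they have to be found in the camera images.
- case: the larger case, to be opened: loose square aluminium box 100 x 100 mm and 32 mm tall, walls 5 mm, 0.9 kg, on the bench, with a grey lid plate 6 mm thick (0.05 to 0.07 kg) on top, overall 38 mm tall. Origin: centre of its underside; z up; its front with the release tab faces its -x, the lid's hinge lies along its +x rim, parallel to its y. It would slide on the bench under a sideways push of about 5 N
- lid (a joint): angle of the larger case's lid, rad: 0 shut, 1.95 the open stop (leaning back 22 degrees past upright). It opens upward about the hinge on the +x rim. A hook holds it shut; once released it springs up by itself in about a second to between 0.6 and 1.0 and waits there; it is pushed further with under 1 N at its edge, and the friction of its hinge keeps it where it is left
- lid_hinge (a point): middle of the hinge line of the larger case's lid, at the top of the rear wall: 50 mm behind the case's centre (+x of the case), 32 mm above the bench; the underside of the lid passes through this line
- lid_edge (a point): middle of the free front edge of the larger case's lid, on its underside, 100 mm from the hinge line; moves with the lid
- tab (a joint): angle of the larger case's release tab, rad: 0 at rest, 0.35 fully pressed; the hook lets the lid go at about 0.15 to 0.2. A spring returns it; pressing at tab_press takes 1 to 2 N at first and 3 to 5 N fully down, against a stop
- tab_press (a point): where to press the larger case's tab: on the upper face of a flat plate 36 x 36 mm and 4 mm thick that sticks out of the front of the case. The point lies 42 mm ahead of the front wall, 28 mm above the bench (10 mm lower than the top of the lid), 3 mm from the plate's centre, towards its free end. It is pressed straight down and sinks about 11 mm. The hook between plate and lid is 16 mm wide and its top is 3 mm above the lid
- membrane: white round filter membrane, 47 mm across on a steel ring 60 mm across, fixed on the floor of the larger case, under the lid; its top is 10 mm above the bench (22 mm below the rim of the case). Origin: centre of its underside. Not to be touched
- small_case: the smaller case, alike but 70 x 64 mm in plan and 32 mm tall with its lid, with its own tab in front (-x); 0.45 kg. Stays shut. Origin: centre of its underside
- small_lid (a joint): angle of the smaller case's lid, rad: 0 shut, must stay shut
- small_tab (a joint): angle of the smaller case's release tab, rad: 0 at rest; not to be pressed
- vial: bystander: small amber glass jar, 26 mm across, 46 mm tall, standing between the two cases. Origin: centre of its underside
- dish: bystander: flat clear round dish, 61 mm across, 16 mm tall, on the left. Origin: centre of its underside
- loupe: bystander: black magnifier, 42 mm across, 36 mm tall, on the right. Origin: centre of its underside
- tweezers: bystander: steel tweezers, 120 mm long, 5 mm thick, lying behind the vial. Origin: centre of its underside, x along its length
- carrier: bystander: flat aluminium ring 58 mm across, 6 mm thick, lying behind the cases. Origin: centre of its underside
- slide_box: bystander: white plastic box 35 x 85 x 30 mm, lying behind the cases. Origin: centre of its underside

How it is judged:
By the outcome, as a careful person would: the job done as asked, in the order asked, and still so for the second after the job is handed in, with the robot touching nothing.
It also fails if it takes over 40 s, if anything falls off the work surface, if the arm or the gripper's body presses on something with over 40 N, if the wrist force passes 120 N, or if a joint passes its speed limit or range.

### The arm

A 7-joint arm with a two-finger parallel gripper is mounted at the origin on the work surface. World frame = base frame: x ahead of the robot, y to its left, z up, the work surface at z = 0. Lengths are in m, angles in rad, forces in N, time in s.
With the tool pointing down it reaches from about 0.425 to 0.825 m from the base axis. Payload 3.6 kg.
Tool frame: the origin (TCP) lies where the fingers leave the gripper's body, on its centre line; the fingertips stand 73 mm ahead of it and the grasp point (between the pads) lies 54 mm ahead of it; z points along the fingers, y is the direction in which the jaws open and shut (so a half turn about z gives the same grasp; the last joint's range is limited). The gripper opens to 85 mm and grips with 20 to 120 N. Pads are 22 mm wide; open, the fingers measure 114 mm over their backs; the gripper's body (76 mm by 85 mm) begins 54 mm behind the grasp point. The pads swing forward as they close: fully open they stand 13 mm farther back than shut.
Start: joints at [-1.315, 0.615, -0.013, 1.423, 0.008, 1.103, -0.04], TCP at [0.181, 0.624, 0.304] pointing down, gripper open.
Joint ranges: [-3.12, 3.12], [-0.3, 2.06], [-1.34, 1.32], [0.26, 2.42], [-1.36, 4.5], [0.01, 1.98], [-2.84, 2.84]. Speed limits (rad/s): [2.79, 2.79, 3.14, 3.14, 3.14, 3.14, 3.14].

### API

Orientations are given as a rotation vector (axis times angle).
In Python, from plant import * gives the robot as it stands.
- The arm moves only by the tool play_rows, never from a script. Its argument "plan" is a list of rows, each an object of numbers: "x", "y", "z": the shift along the tool's x, y, z each as a share of 50 cm, from -1 to 1; "rx", "ry", "rz": the turn, a rotation vector about the tool's x, y, z each as a share of 90 degrees, from -1 to 1; "fingers": the opening, from -1 (shut) to 1 (fully open), so that 0 is half open. A call has 1 to 8 rows; each row shifts and turns the commanded pose from where the row before left it, along the tool's axes as they then stand; what a row does not reach is not made up. A row lasts 1/10 s, in which the tool goes at most 50 mm and 8.59 degrees, less where a joint would pass 70% of its speed; a pose out of reach is approached as far as the arm can. A call with a number of a shift or a turn outside -1 to 1 is refused whole. A call with a gripper value outside its range is refused whole. The fingers move at their own pace and stop on an object; the grip force is fixed at half the most. Time passes only in rows, so rows that do not move let the fingers close. It gives the time, the measured TCP pose, the force and the opening at its end, in the units of the state.
- state(): the state, without advancing time (a new reading comes with each control period).
- capture(name): name is "scene" or "top" or "wrist"; returns a dict with "frame" (384x512x3 uint8, red, green, blue), "fx", "fy", "cx", "cy" (pixels), "extrinsics" (4x4, takes a point from camera to world coordinates). Camera axes: x right, y down, z forward; pixel columns grow to the right and rows downward; lengths in m; the calibration is good to about 2 mm. A picture is of the moment at which its call begins. There is no depth.
- sign_off(): hands the job in, once; it reports no verdict.
The state is a dict: "time": time; "qpos": joint angles; "joint_velocities": joint speeds; "effort": joint torques, N m; "eef_pos": TCP position; "eef_rot": TCP orientation; "wrist_force": force on the tool from outside, world axes, zero at the start; "wrist_torque": the same for the moment, N m; "gripper_width": opening from 0.0 (shut) to 1.0 (fully open).
Only numpy, scipy, OpenCV 4.12 (cv2) and the standard library are available. Lean on these libraries where they do the work, as an engineer would, in place of code of your own. Each camera call takes 0.05 s, during which the arm holds its last target. There are 200 camera calls.

## Working session

There is one attempt and no reset: what is moved stays moved. The work goes in short steps, Python scripts to look and compute and a tool call to move; the robot and the scene stay as the last step left them, time stands still between calls to the robot, and variables do not carry over. Pictures are saved under pics/ and viewed, about 8 in all and at most 12, crops included, and the job is handed in when it is done.

Besides the shell and the picture viewer there is one more tool, called after "Call:" as name(argument=value, ...) on one line, values as JSON. play_rows: Moves the arm, as the interface text tells. Shift numbers are shares of 50 cm and turn numbers shares of 90 degrees, none past 1 either way. Its arguments: {"type":"object","properties":{"plan":{"type":"array","items":{"type":"object","properties":{"x":{"type":"number","minimum":-1,"maximum":1},"y":{"type":"number","minimum":-1,"maximum":1},"z":{"type":"number","minimum":-1,"maximum":1},"rx":{"type":"number","minimum":-1,"maximum":1},"ry":{"type":"number","minimum":-1,"maximum":1},"rz":{"type":"number","minimum":-1,"maximum":1},"fingers":{"type":"number"}}}}},"required":["plan"]}

```bash
mkdir -p pics
python3 - <<'E'
from plant import *
import cv2,numpy as np
s=state();print(s['time'],s['eef_pos'],s['eef_rot'],s['gripper_width'])
for n in('scene','top'):
    c=capture(n);cv2.imwrite(f'pics/{n}0.png',c['frame'][:,:,::-1]);print(n,c['fx'],c['cx'],c['cy'],np.round(c['extrinsics'],4).tolist())
    np.savez(f'{n}0.npz',**c)
a=cv2.imread('pics/top0.png');cv2.imwrite('pics/top0b.png',cv2.resize(a,(768,576),interpolation=cv2.INTER_CUBIC))
E
```

```text
0.0 [0.18058585 0.62381847 0.30273651] [-0.44102042 -3.11018067  0.00398346] 1.0049668044024687
scene 425.134204236101 251.35827473302075 189.1732333068334 [[-0.7387, 0.4693, -0.4838, 1.0776], [0.6738, 0.4984, -0.5455, 0.543], [-0.0148, -0.729, -0.6844, 0.7229], [0.0, 0.0, 0.0, 1.0]]
top 407.1915031094744 248.50580449416535 194.5538842472194 [[-0.0048, -0.9903, 0.1392, 0.4401], [-0.9996, 0.0086, 0.0271, -0.0156], [-0.0281, -0.139, -0.9899, 1.254], [0.0, 0.0, 0.0, 1.0]]
```

View pics/top0b.png

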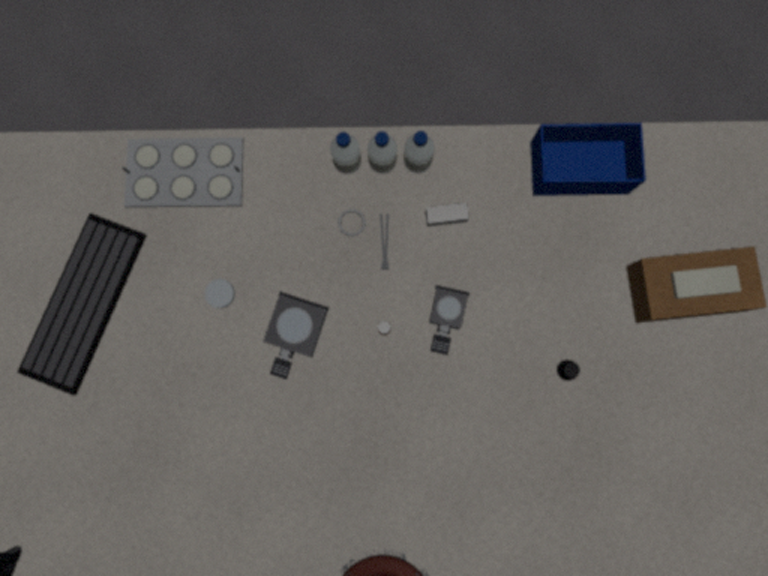

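View pics/scene0.png

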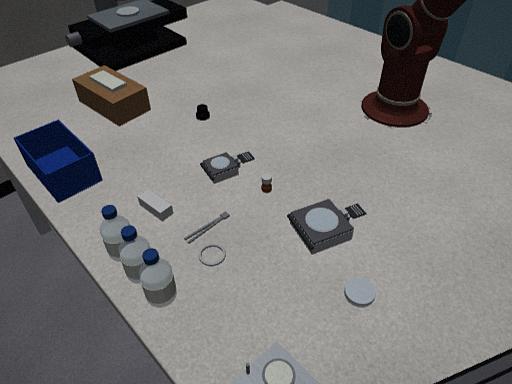

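The top view shows the larger case at about (297,323) in the 1.5x picture, with its tab at (282,368) pointing towards the robot. The smaller case is at (450,308) and the vial at (384,327). Next I'll fit the lid and tab.

```bash
cat > h.py <<'E'
import numpy as np,cv2
def ray(c,uv,z):
    E=c['extrinsics'];d=E[:3,:3]@np.array([(uv[0]-c['cx'])/c['fx'],(uv[1]-c['cy'])/c['fy'],1]);o=E[:3,3]
    return o+d*(z-o[2])/d[2]
def proj(c,p):
    E=c['extrinsics'];q=E[:3,:3].T@(np.asarray(p)-E[:3,3]);return np.array([q[0]/q[2]*c['fx']+c['cx'],q[1]/q[2]*c['fy']+c['cy']])
E
python3 - <<'E'
from h import *
c=dict(np.load('top0.npz'));f=c['frame']
g=cv2.GaussianBlur(f,(0,0),.8).max(2);print(g[300,200],g[215,180],g[232,190],g[245,188])
m=(g<95).astype(np.uint8)*255;m[:190]=0
cs,_=cv2.findContours(m,cv2.RETR_EXTERNAL,cv2.CHAIN_APPROX_NONE)
for k in cs:
    if cv2.contourArea(k)<60: continue
    r=cv2.minAreaRect(k);print(np.round(r[0],1),np.round(r[1],1),round(r[2],1),cv2.contourArea(k))
    if 150<r[0][0]<320:
        z=.038 if r[1][0]>20 else .028
        P=np.array([ray(c,p,z) for p in cv2.boxPoints(r)]);print(np.round(P[:,:2],4).tolist(),np.round(P.mean(0),4),[round(np.linalg.norm(P[i]-P[i-1]),4) for i in range(4)])
o=np.hstack([cv2.resize(f[185:260,165:240,::-1],(400,400),interpolation=cv2.INTER_NEAREST),cv2.cvtColor(cv2.resize(m[185:260,165:240],(400,400),interpolation=cv2.INTER_NEAREST),cv2.COLOR_GRAY2BGR)])
cv2.imwrite('pics/m.png',o)
E
```

```text
112 71 73 57
[256.  375.5] [15. 56.] 90.0 579.0
[[0.1096, 0.0793], [0.11, -0.0813], [0.0693, -0.0806], [0.0687, 0.0792]] [ 0.0894 -0.0008  0.028 ] [np.float64(0.0409), np.float64(0.1606), np.float64(0.0407), np.float64(0.1599)]
[  7. 373.] [20. 14.] 90.0 209.0
[378.  246.5] [15. 16.] 90.0 186.0
[194. 225.] [35.4 55.7] 18.4 1429.0
[[0.4589, 0.2573], [0.6174, 0.2072], [0.5824, 0.105], [0.4254, 0.1564]] [0.521  0.1815 0.038 ] [np.float64(0.1063), np.float64(0.1663), np.float64(0.1081), np.float64(0.1652)]
[464.  202.5] [25. 90.] 90.0 1489.0
[297.  213.6] [22.9 45.5] 11.3 763.0
[[0.4929, -0.0791], [0.6267, -0.1081], [0.6124, -0.1752], [0.4792, -0.1454]] [ 0.5528 -0.1269  0.038 ] [np.float64(0.0677), np.float64(0.1369), np.float64(0.0687), np.float64(0.1365)]
[ 46.7 219.3] [44.1 82.9] 23.8 3109.5
```

View pics/m.png

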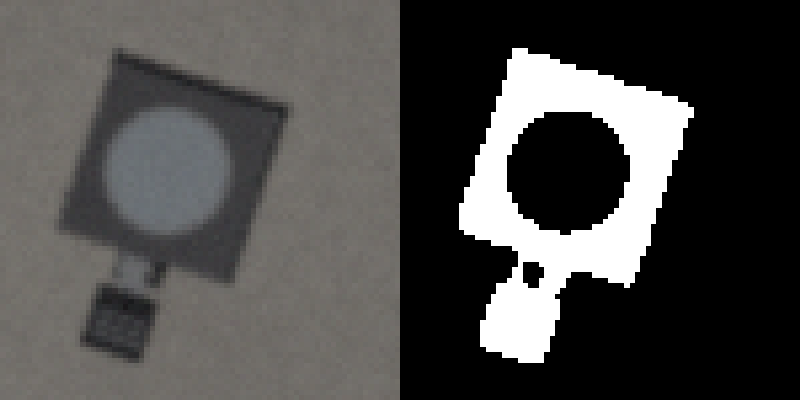

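Run:
```python
from h import *
C={n:dict(np.load(n+'0.npz')) for n in('top','scene')}
c=C['top'];f=c['frame']
g=cv2.resize(cv2.GaussianBlur(f,(0,0),.6).max(2),None,fx=4,fy=4,interpolation=cv2.INTER_CUBIC)
def up(p): return (np.array(p)+.5)/4-.5
m=(g<92).astype(np.uint8)*255
# disc hole & lid (fill hole, open to drop the tab)
def main(roi):
    x0,y0,x1,y1=[4*v for v in roi];k=np.zeros_like(m);k[y0:y1,x0:x1]=m[y0:y1,x0:x1]
    cs,_=cv2.findContours(k,cv2.RETR_EXTERNAL,cv2.CHAIN_APPROX_NONE);b=max(cs,key=cv2.contourArea)
    F=np.zeros_like(m);cv2.drawContours(F,[b],-1,255,-1)
    s=84 if x0<1000 else 60
    L=cv2.morphologyEx(F,cv2.MORPH_OPEN,cv2.getStructuringElement(cv2.MORPH_ELLIPSE,(s,s)))
    L=cv2.dilate(L,np.ones((17,17)))&F
    hole=cv2.erode(F,np.ones((25,25)))&~m; M=cv2.moments(hole,True);print('disc',np.round(ray(c,up([M['m10']/M['m00'],M['m01']/M['m00']]),.038),4))
    for nm,X,z in(('lid',L,.038),('tab',F&~cv2.dilate(L,np.ones((5,5))),.028)):
        b=max(cv2.findContours(X,cv2.RETR_EXTERNAL,cv2.CHAIN_APPROX_NONE)[0],key=cv2.contourArea)
        r=cv2.minAreaRect(b);P=np.array([ray(c,up(p),z) for p in cv2.boxPoints(r)]);print(nm,np.round(P[:,:2],4).tolist(),np.round(P.mean(0),4),[round(float(np.linalg.norm(P[i]-P[i-1])),4) for i in range(4)])
main((165,190,240,260))
main((275,180,325,240))
# tab grip area in 5.33x crop: corners by eye from picture (98,285),(157,298),(141,362),(80,345)
T=np.array([[98,285],[157,298],[141,362],[80,345]])/400*75+[165,185]-.5
P=np.array([ray(c,p,.028) for p in T]);print('tab',np.round(P,4).tolist(),P.mean(0))
# scene: light disc
c=C['scene'];h=cv2.cvtColor(c['frame'],cv2.COLOR_RGB2GRAY);s=h[180:255,285:375]
cv2.imwrite('pics/s.png',cv2.resize(c['frame'][190:260,280:380,::-1],(800,560),interpolation=cv2.INTER_CUBIC))
```

```text
disc [0.5457 0.1763 0.038 ]
lid [[0.504, 0.243], [0.6174, 0.2072], [0.5826, 0.1054], [0.4703, 0.1422]] [0.5436 0.1745 0.038 ] [0.1063, 0.1189, 0.1076, 0.1182]
tab [[0.4797, 0.191], [0.484, 0.1906], [0.4827, 0.1799], [0.4785, 0.1803]] [0.4812 0.1854 0.028 ] [0.0107, 0.0043, 0.0107, 0.0043]
disc [ 0.576  -0.1322  0.038 ]
lid [[0.5337, -0.0857], [0.6272, -0.1069], [0.6116, -0.1766], [0.5186, -0.1548]] [ 0.5728 -0.131   0.038 ] [0.0708, 0.0958, 0.0715, 0.0955]
tab [[0.4911, -0.0928], [0.5313, -0.1018], [0.5232, -0.1394], [0.4832, -0.1302]] [ 0.5072 -0.1161  0.028 ] [0.0382, 0.0412, 0.0384, 0.0411]
tab [[0.4823, 0.2162, 0.028], [0.4748, 0.1827, 0.028], [0.4391, 0.1912, 0.028], [0.4488, 0.2258, 0.028]] [0.46123264 0.20399507 0.028     ]
```

View pics/s.png

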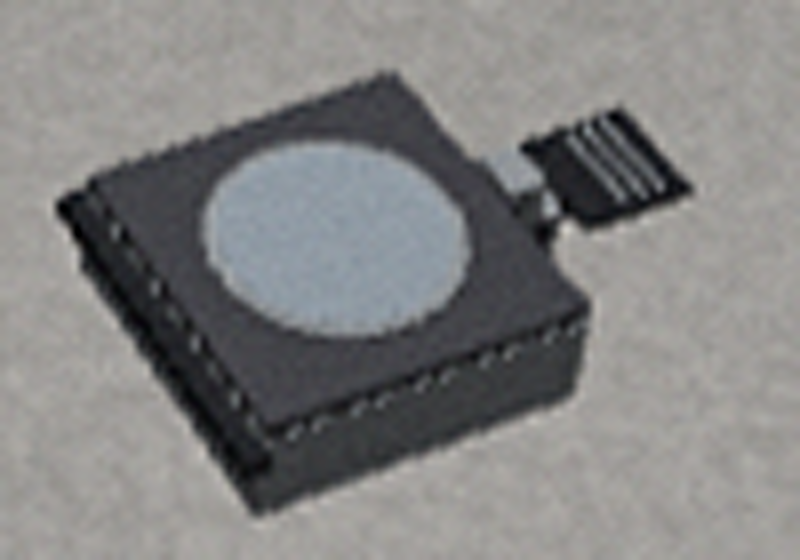

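The scene crop shows the shut lid, its hinge along the far-left rim and the ribbed tab plate at crop (610,165), which agrees with the top view. Now I'll cross-check the height and compute the move.

```bash
cat >> h.py <<'E'
from scipy.spatial.transform import Rotation as Ro
C0=np.array([.5457,.1763,0]);yaw=np.arctan2(.0277,-.0845)-np.pi
U=np.array([np.cos(yaw),np.sin(yaw),0]);V=np.array([-U[1],U[0],0])
def case(u,v,z): return C0+u*U+v*V+[0,0,z]
def st():
    from plant import state
    s=state();p=np.array(s['eef_pos']);d=p-C0
    print('t',round(s['time'],2),'p',np.round(p,4),'tip uvz',np.round([d@U,d@V,p[2]-.073],4),'F',np.round(s['wrist_force'],2),'w',s['gripper_width']);return s
def to(s,tgt):
    R=Ro.from_rotvec(s['eef_rot']).as_matrix();return R.T@(np.asarray(tgt)-s['eef_pos'])/.5
E
python3 - <<'E'
from h import *
c=dict(np.load('scene0.npz'))
for n,p,z in(('disc',(335,238),.038),('tab',(607,165),.028),('ff',(390,70),.038),('fn',(590,300),.038),('rn',(265,435),.038),('rf',(95,185),.038)):
    q=ray(c,np.array(p)/8+[280,190]-.5,z)-C0;print(n,np.round([q@U,q@V],4))
s=st();print(np.degrees(yaw));R=Ro.from_rotvec(s['eef_rot']).as_matrix();print(np.round(R,3))
g=np.array([-U,V,[0,0,-1]]).T;print('rot share',(Ro.from_matrix(R).inv()*Ro.from_matrix(g)).as_rotvec()/(np.pi/2))
print(to(s,case(-.092,0,.073+.06)))
E
```

```text
disc [ 0.0022 -0.0031]
tab [-0.0874 -0.0024]
ff [-0.046  -0.0528]
fn [-0.0478  0.0451]
rn [0.0543 0.0488]
rf [ 0.0519 -0.0483]
t 0.1 p [0.1806 0.6239 0.3028] tip uvz [-0.4864  0.3116  0.2298] F [ 0.33 -0.44 -1.39] w 0.9972458710644758
-18.149694809513864
[[-0.961  0.278 -0.001]
 [ 0.278  0.961 -0.002]
 [-0.    -0.002 -1.   ]]
rot share [-1.52114056e-03  4.49669550e-05  2.23239216e-02]
[-0.76637824 -0.64958183  0.34122594]
```

Call:
play_rows(plan=[{"x": -0.07, "y": -0.059, "rz": 0.022, "fingers": -1}, {"x": -0.07, "y": -0.059, "fingers": -1}, {"x": -0.07, "y": -0.059, "fingers": -1}, {"x": -0.07, "y": -0.059, "fingers": -1}, {"x": -0.07, "y": -0.059, "fingers": -1}, {"x": -0.07, "y": -0.059, "fingers": -1}, {"x": -0.07, "y": -0.059, "fingers": -1}, {"x": -0.07, "y": -0.059, "fingers": -1}])

```text
schema error: expected keys x, y, z, rx, ry, rz, fingers
```

```bash
python3 -c "
from h import *
s=st();print(to(s,case(-.093,-.001,.073+.045)))"
```

```text
t 0.1 p [0.1806 0.6239 0.3028] tip uvz [-0.4864  0.3116  0.2298] F [ 0.33 -0.44 -1.39] w 0.9972458710644758
[-0.76430849 -0.65143878  0.3712304 ]
```

All seven keys are needed in every row.

Call:
play_rows(plan=[{"x": -0.07, "y": -0.059, "z": 0, "rx": 0, "ry": 0, "rz": 0.022, "fingers": -1}, {"x": -0.07, "y": -0.059, "z": 0, "rx": 0, "ry": 0, "rz": 0, "fingers": -1}, {"x": -0.07, "y": -0.059, "z": 0, "rx": 0, "ry": 0, "rz": 0, "fingers": -1}, {"x": -0.07, "y": -0.059, "z": 0, "rx": 0, "ry": 0, "rz": 0, "fingers": -1}, {"x": -0.07, "y": -0.059, "z": 0, "rx": 0, "ry": 0, "rz": 0, "fingers": -1}, {"x": -0.07, "y": -0.059, "z": 0, "rx": 0, "ry": 0, "rz": 0, "fingers": -1}, {"x": -0.07, "y": -0.059, "z": 0, "rx": 0, "ry": 0, "rz": 0, "fingers": -1}, {"x": -0.07, "y": -0.059, "z": 0, "rx": 0, "ry": 0, "rz": 0, "fingers": -1}])

```text
time: 0.9
eef_pos: [0.3753, 0.312, 0.3037]
eef_rot: [-0.494, -3.102, 0.001]
wrist_force: [0.7, 0.8, -0.1]
gripper_width: 0.003
```

```bash
python3 -c "
from h import *
s=st();print(to(s,case(-.093,-.001,.073+.045)))"
```

```text
t 0.9 p [0.3753 0.312  0.3037] tip uvz [-0.2042  0.0758  0.2307] F [ 0.7   0.82 -0.06] w 0.0034166175786931085
[-0.22240124 -0.15366731  0.37145141]
```

Call:
play_rows(plan=[{"x": -0.074, "y": -0.051, "z": 0, "rx": 0, "ry": 0, "rz": 0, "fingers": -1}, {"x": -0.074, "y": -0.051, "z": 0, "rx": 0, "ry": 0, "rz": 0, "fingers": -1}, {"x": -0.074, "y": -0.051, "z": 0, "rx": 0, "ry": 0, "rz": 0, "fingers": -1}, {"x": 0, "y": 0, "z": 0.09, "rx": 0, "ry": 0, "rz": 0, "fingers": -1}, {"x": 0, "y": 0, "z": 0.09, "rx": 0, "ry": 0, "rz": 0, "fingers": -1}, {"x": 0, "y": 0, "z": 0.09, "rx": 0, "ry": 0, "rz": 0, "fingers": -1}, {"x": 0, "y": 0, "z": 0.09, "rx": 0, "ry": 0, "rz": 0, "fingers": -1}, {"x": 0, "y": 0, "z": 0, "rx": 0, "ry": 0, "rz": 0, "fingers": -1}])

```text
time: 1.7
eef_pos: [0.4528, 0.2049, 0.1182]
eef_rot: [-0.493, -3.09, 0.013]
wrist_force: [-0.2, -0.7, 0.9]
gripper_width: -0.003
```

Run:
```python
from h import *
from plant import *
s=st();print(to(s,case(-.093,-.001,.073+.03)))
a=capture('scene')['frame'][150:260,260:410,::-1];b=capture('wrist')['frame'][:,:,::-1]
cv2.imwrite('pics/a.png',np.hstack([cv2.resize(a,(400,293),interpolation=cv2.INTER_CUBIC),cv2.resize(b,(391,293))]))
```

```text
t 1.7 p [0.4528 0.2049 0.1182] tip uvz [-0.0972 -0.0018  0.0452] F [-0.19 -0.67  0.9 ] w -0.0029659593296500223
[-0.00875892  0.00190567  0.03027274]
```

View pics/a.png

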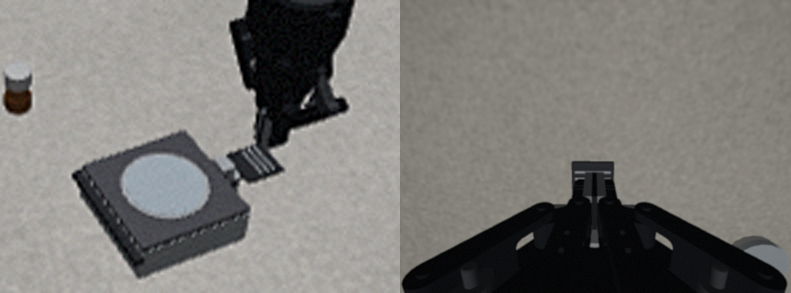

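The closed fingertips are centred over the tab plate (left half about (265,150), right half (592,185)). Going down to press.

Call:
play_rows(plan=[{"x": -0.008, "y": 0.002, "z": 0.02, "rx": 0, "ry": 0, "rz": 0, "fingers": -1}, {"x": 0, "y": 0, "z": 0.01, "rx": 0, "ry": 0, "rz": 0, "fingers": -1}, {"x": 0, "y": 0, "z": 0.006, "rx": 0, "ry": 0, "rz": 0, "fingers": -1}, {"x": 0, "y": 0, "z": 0.004, "rx": 0, "ry": 0, "rz": 0, "fingers": -1}, {"x": 0, "y": 0, "z": 0, "rx": 0, "ry": 0, "rz": 0, "fingers": -1}])

```text
time: 2.3
eef_pos: [0.4606, 0.2063, 0.1042]
eef_rot: [0.495, 3.102, 0.0]
wrist_force: [-0.3, -0.2, 0.5]
gripper_width: -0.002
```

Call:
play_rows(plan=[{"x": 0, "y": 0, "z": 0.004, "rx": 0, "ry": 0, "rz": 0, "fingers": -1}, {"x": 0, "y": 0, "z": 0.002, "rx": 0, "ry": 0, "rz": 0, "fingers": -1}, {"x": 0, "y": 0, "z": 0, "rx": 0, "ry": 0, "rz": 0, "fingers": -1}])

```text
time: 2.6
eef_pos: [0.4605, 0.2063, 0.1008]
eef_rot: [-0.495, -3.102, 0.0]
wrist_force: [-0.2, 0.7, 0.4]
gripper_width: 0.002
```

Run:
```python
from h import *
from plant import *
s=st()
a=capture('scene')['frame'][150:260,260:410,::-1]
cv2.imwrite('pics/b.png',cv2.resize(a,(600,440),interpolation=cv2.INTER_CUBIC))
```

```text
t 2.6 p [0.4605 0.2063 0.1008] tip uvz [-0.0903  0.0019  0.0278] F [-0.25  0.66  0.36] w 0.002038198285110914
```

View pics/b.png

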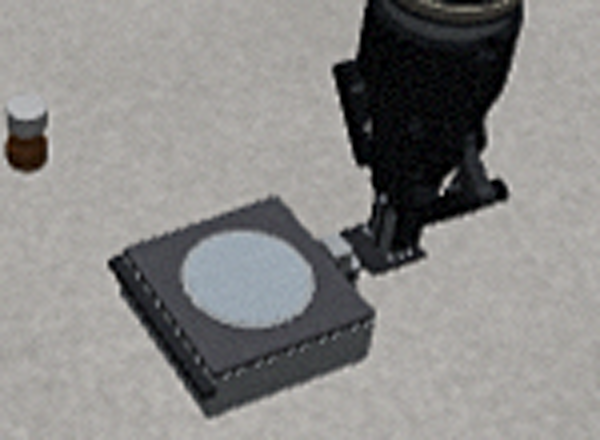

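The fingertips are on the plate at (395,245), about at contact and with no force yet. Pressing on.

Call:
play_rows(plan=[{"x": 0, "y": 0, "z": 0.004, "rx": 0, "ry": 0, "rz": 0, "fingers": -1}, {"x": 0, "y": 0, "z": 0.004, "rx": 0, "ry": 0, "rz": 0, "fingers": -1}, {"x": 0, "y": 0, "z": 0.004, "rx": 0, "ry": 0, "rz": 0, "fingers": -1}, {"x": 0, "y": 0, "z": 0, "rx": 0, "ry": 0, "rz": 0, "fingers": -1}])

```text
time: 3.05
eef_pos: [0.4593, 0.2068, 0.0945]
eef_rot: [-0.493, -3.1, 0.001]
wrist_force: [-3.3, 1.6, 3.7]
gripper_width: -0.002
```

Call:
play_rows(plan=[{"x": 0, "y": 0, "z": 0.003, "rx": 0, "ry": 0, "rz": 0, "fingers": -1}, {"x": 0, "y": 0, "z": 0, "rx": 0, "ry": 0, "rz": 0, "fingers": -1}, {"x": 0, "y": 0, "z": 0, "rx": 0, "ry": 0, "rz": 0, "fingers": -1}])

```text
time: 3.35
eef_pos: [0.46, 0.2064, 0.0933]
eef_rot: [-0.494, -3.101, 0.0]
wrist_force: [-4.5, 1.8, 3.9]
gripper_width: -0.001
```

Run:
```python
from h import *
from plant import *
s=st()
a=capture('scene')['frame'];c=dict(np.load('scene0.npz'))
cv2.imwrite('pics/c0.png',a[:,:,::-1])
# change over the lid area, shut vs now (mean abs difference)
d=cv2.absdiff(cv2.GaussianBlur(a,(0,0),1),cv2.GaussianBlur(c['frame'],(0,0),1)).max(2)
print('lid region diff',d[200:240,295:335].mean(),d[150:200,270:320].mean(), 'bg',d[280:340,200:260].mean())
```

```text
t 3.35 p [0.46   0.2064 0.0933] tip uvz [-0.0909  0.0019  0.0203] F [-4.54  1.79  3.93] w -0.0011463535456408818
lid region diff 28.525 14.0656 bg 12.3075
```

Run:
```python
import cv2
a=cv2.imread('pics/c0.png')[150:260,260:410]
cv2.imwrite('pics/c.png',cv2.resize(a,(750,550),interpolation=cv2.INTER_CUBIC))
```

```text
(no output)
```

View pics/c.png

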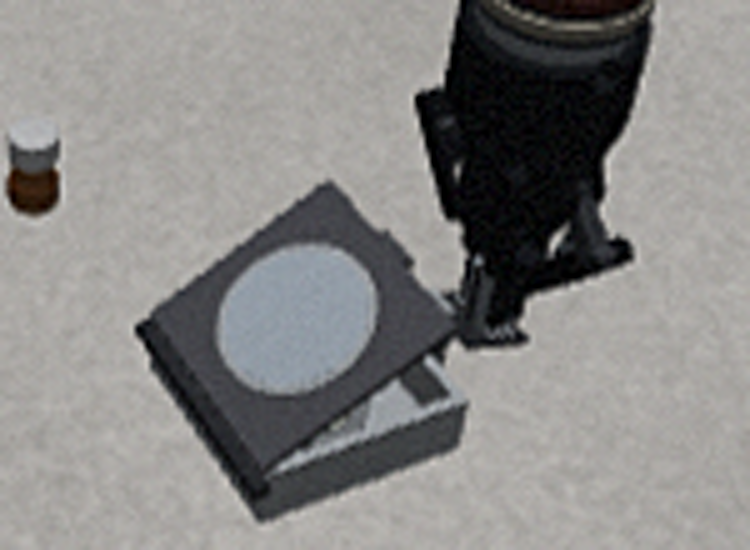

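The lid has sprung up: its front corner is at (330,185) and the hook is free. Now backing off up and to the front.

Call:
play_rows(plan=[{"x": 0.002, "y": 0, "z": -0.01, "rx": 0, "ry": 0, "rz": 0, "fingers": -1}, {"x": 0.002, "y": 0, "z": -0.02, "rx": 0, "ry": 0, "rz": 0, "fingers": -1}, {"x": 0.01, "y": 0, "z": -0.04, "rx": 0, "ry": 0, "rz": 0, "fingers": -1}, {"x": 0.01, "y": 0, "z": -0.02, "rx": 0, "ry": 0, "rz": 0, "fingers": -1}, {"x": 0, "y": 0, "z": 0, "rx": 0, "ry": 0, "rz": 0, "fingers": -1}, {"x": 0, "y": 0, "z": 0, "rx": 0, "ry": 0, "rz": 0, "fingers": -1}, {"x": 0, "y": 0, "z": 0, "rx": 0, "ry": 0, "rz": 0, "fingers": -1}])

```text
time: 4.1
eef_pos: [0.4493, 0.2097, 0.138]
eef_rot: [-0.495, -3.102, 0.001]
wrist_force: [-0.5, 0.0, -0.3]
gripper_width: 0.002
```

Run:
```python
from h import *
from plant import *
s=st();c=capture('scene')
a=c['frame'][140:260,255:405,::-1]
cv2.imwrite('pics/d.png',cv2.resize(a,(750,600),interpolation=cv2.INTER_CUBIC))
for th in (.5,.6,.7,.8,.9,1.,1.1):
    print(th,[np.round((proj(c,case(.05-.1*np.cos(th)-.006*np.sin(th),v,.032+.1*np.sin(th)+.006*np.cos(th)))-[255,140]+.5)*5-.5).tolist() for v in(-.05,.05)])
```

```text
t 4.1 p [0.4493 0.2097 0.138 ] tip uvz [-0.1021  0.0017  0.065 ] F [-0.53  0.04 -0.3 ] w 0.0018973030865046664
0.5 [[373.0, 225.0], [503.0, 374.0]]
0.6 [[366.0, 214.0], [496.0, 363.0]]
0.7 [[356.0, 205.0], [487.0, 355.0]]
0.8 [[345.0, 197.0], [476.0, 348.0]]
0.9 [[333.0, 191.0], [463.0, 342.0]]
1.0 [[318.0, 187.0], [449.0, 339.0]]
1.1 [[302.0, 184.0], [432.0, 337.0]]
```

View pics/d.png

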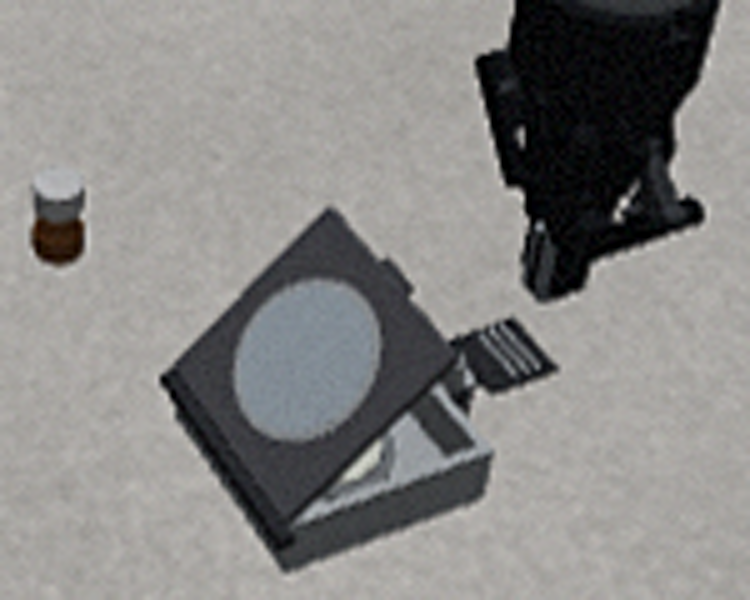

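The lid waits at about 0.8 rad (corners at (332,208) and (458,358)), the tab is back up, and the membrane is visible inside. Now I'll push the lid's underside edge from the front.

Call:
play_rows(plan=[{"x": -0.03, "y": -0.002, "z": -0.03, "rx": 0, "ry": 0, "rz": 0, "fingers": -1}, {"x": -0.04, "y": 0, "z": 0, "rx": 0, "ry": 0, "rz": 0, "fingers": -1}, {"x": -0.03, "y": 0, "z": 0, "rx": 0, "ry": 0, "rz": 0, "fingers": -1}, {"x": -0.012, "y": 0, "z": 0, "rx": 0, "ry": 0, "rz": 0, "fingers": -1}, {"x": -0.012, "y": 0, "z": 0, "rx": 0, "ry": 0, "rz": 0, "fingers": -1}, {"x": -0.012, "y": 0, "z": 0, "rx": 0, "ry": 0, "rz": 0, "fingers": -1}, {"x": -0.012, "y": 0, "z": 0, "rx": 0, "ry": 0, "rz": 0, "fingers": -1}, {"x": -0.012, "y": 0, "z": 0, "rx": 0, "ry": 0, "rz": 0, "fingers": -1}])

```text
time: 4.95
eef_pos: [0.5247, 0.1844, 0.1533]
eef_rot: [-0.494, -3.102, 0.0]
wrist_force: [-0.9, -0.5, 0.1]
gripper_width: 0.002
```

Call:
play_rows(plan=[{"x": -0.012, "y": 0, "z": -0.005, "rx": 0, "ry": 0, "rz": 0, "fingers": -1}, {"x": -0.012, "y": 0, "z": -0.005, "rx": 0, "ry": 0, "rz": 0, "fingers": -1}, {"x": -0.012, "y": 0, "z": -0.005, "rx": 0, "ry": 0, "rz": 0, "fingers": -1}, {"x": -0.012, "y": 0, "z": -0.005, "rx": 0, "ry": 0, "rz": 0, "fingers": -1}])

```text
time: 5.35
eef_pos: [0.5482, 0.1765, 0.1637]
eef_rot: [0.495, 3.102, 0.0]
wrist_force: [-0.1, 0.3, -0.0]
gripper_width: 0.001
```

Run:
```python
from h import *
from plant import *
s=st();c=capture('scene')
cv2.imwrite('pics/e.png',cv2.resize(c['frame'][140:260,255:405,::-1],(750,600),interpolation=cv2.INTER_CUBIC))
```

```text
t 5.35 p [0.5482 0.1765 0.1637] tip uvz [0.0023 0.001  0.0907] F [-0.1   0.27 -0.02] w 0.0013899702980886817
```

View pics/e.png

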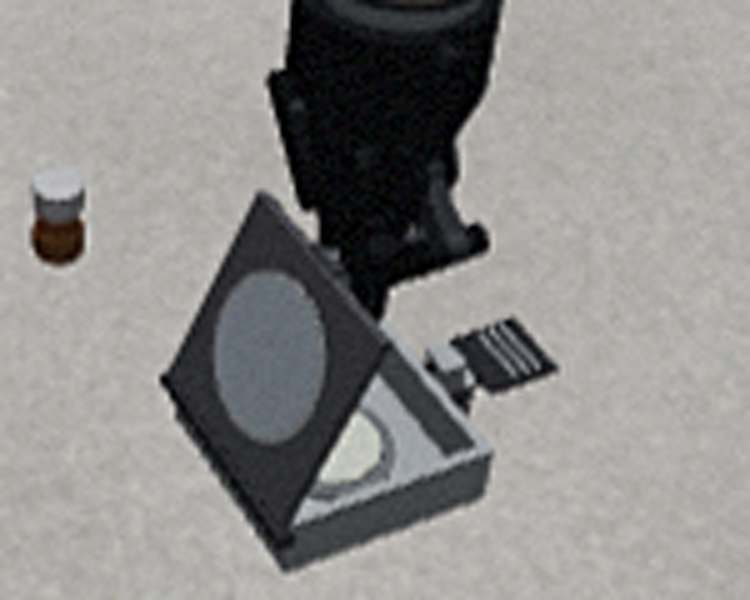

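The lid is now at about 1.25 rad (corner (262,192)), the box hasn't moved and the force is near zero. Continuing.

Call:
play_rows(plan=[{"x": -0.012, "y": 0, "z": -0.005, "rx": 0, "ry": 0, "rz": 0, "fingers": -1}, {"x": -0.012, "y": 0, "z": -0.005, "rx": 0, "ry": 0, "rz": 0, "fingers": -1}, {"x": -0.012, "y": 0, "z": -0.005, "rx": 0, "ry": 0, "rz": 0, "fingers": -1}, {"x": -0.012, "y": 0, "z": -0.003, "rx": 0, "ry": 0, "rz": 0, "fingers": -1}, {"x": -0.012, "y": 0, "z": 0, "rx": 0, "ry": 0, "rz": 0, "fingers": -1}, {"x": -0.012, "y": 0, "z": 0, "rx": 0, "ry": 0, "rz": 0, "fingers": -1}, {"x": -0.012, "y": 0, "z": 0, "rx": 0, "ry": 0, "rz": 0, "fingers": -1}, {"x": -0.008, "y": 0, "z": 0, "rx": 0, "ry": 0, "rz": 0, "fingers": -1}])

```text
time: 6.2
eef_pos: [0.5919, 0.1621, 0.1722]
eef_rot: [-0.495, -3.102, 0.0]
wrist_force: [-0.4, -0.2, 0.1]
gripper_width: -0.003
```

Call:
play_rows(plan=[{"x": -0.006, "y": 0, "z": 0, "rx": 0, "ry": 0, "rz": 0, "fingers": -1}, {"x": -0.004, "y": 0, "z": 0, "rx": 0, "ry": 0, "rz": 0, "fingers": -1}, {"x": 0, "y": 0, "z": 0, "rx": 0, "ry": 0, "rz": 0, "fingers": -1}])

```text
time: 6.5
eef_pos: [0.5964, 0.1607, 0.1724]
eef_rot: [0.495, 3.102, -0.0]
wrist_force: [-0.2, -0.1, 0.5]
gripper_width: 0.002
```

Run:
```python
from h import *
from plant import *
s=st();c=capture('scene')
cv2.imwrite('pics/f.png',cv2.resize(c['frame'][140:260,255:405,::-1],(750,600),interpolation=cv2.INTER_CUBIC))
for th in (1.57,1.7,1.8,1.85,1.9,1.95):
    print(th,[np.round((proj(c,case(.05-.1*np.cos(th)+e*np.sin(th),v,.032+.1*np.sin(th)-e*np.cos(th)))-[255,140]+.5)*5-.5).tolist() for v in(-.05,.05) for e in (0,.006)])
```

```text
t 6.5 p [0.5964 0.1607 0.1724] tip uvz [0.053  0.001  0.0994] F [-0.23 -0.08  0.45] w 0.001709182605271706
1.57 [[198.0, 204.0], [185.0, 208.0], [322.0, 362.0], [309.0, 367.0]]
1.7 [[170.0, 215.0], [157.0, 217.0], [293.0, 374.0], [279.0, 378.0]]
1.8 [[148.0, 225.0], [136.0, 226.0], [270.0, 386.0], [257.0, 388.0]]
1.85 [[138.0, 230.0], [125.0, 231.0], [258.0, 392.0], [245.0, 393.0]]
1.9 [[127.0, 236.0], [115.0, 237.0], [247.0, 398.0], [234.0, 400.0]]
1.95 [[117.0, 243.0], [105.0, 243.0], [236.0, 405.0], [223.0, 406.0]]
```

View pics/f.png

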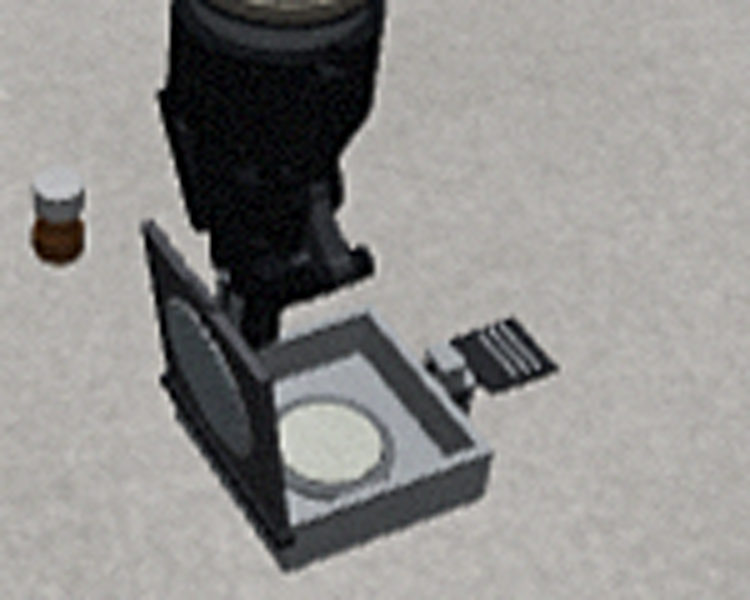

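The lid is at about 1.75 rad (corner (145,225)) and the box is still in place. Now small steps to feel for the stop.

Call:
play_rows(plan=[{"x": -0.005, "y": 0, "z": 0, "rx": 0, "ry": 0, "rz": 0, "fingers": -1}, {"x": -0.005, "y": 0, "z": 0, "rx": 0, "ry": 0, "rz": 0, "fingers": -1}, {"x": -0.004, "y": 0, "z": 0, "rx": 0, "ry": 0, "rz": 0, "fingers": -1}, {"x": 0, "y": 0, "z": 0, "rx": 0, "ry": 0, "rz": 0, "fingers": -1}])

```text
time: 6.95
eef_pos: [0.6032, 0.1585, 0.1724]
eef_rot: [0.495, 3.102, -0.0]
wrist_force: [0.8, 0.1, -0.0]
gripper_width: -0.001
```

Call:
play_rows(plan=[{"x": -0.004, "y": 0, "z": 0, "rx": 0, "ry": 0, "rz": 0, "fingers": -1}, {"x": 0, "y": 0, "z": 0, "rx": 0, "ry": 0, "rz": 0, "fingers": -1}, {"x": 0, "y": 0, "z": 0, "rx": 0, "ry": 0, "rz": 0, "fingers": -1}])

```text
time: 7.25
eef_pos: [0.6049, 0.158, 0.1724]
eef_rot: [0.495, 3.102, -0.0]
wrist_force: [-0.4, -0.2, 0.2]
gripper_width: 0.003
```

Call:
play_rows(plan=[{"x": -0.004, "y": 0, "z": 0, "rx": 0, "ry": 0, "rz": 0, "fingers": -1}, {"x": 0, "y": 0, "z": 0, "rx": 0, "ry": 0, "rz": 0, "fingers": -1}, {"x": 0, "y": 0, "z": 0, "rx": 0, "ry": 0, "rz": 0, "fingers": -1}])

```text
time: 7.55
eef_pos: [0.6068, 0.1574, 0.1724]
eef_rot: [0.495, 3.102, -0.0]
wrist_force: [-0.2, 0.5, -1.3]
gripper_width: 0.005
```

```bash
python3 -c "
from h import *
s=st();print(-np.array(s['wrist_force'])@U)"
```

```text
t 7.55 p [0.6068 0.1574 0.1724] tip uvz [0.0639 0.001  0.0994] F [-0.23  0.5  -1.27] w 0.004726430632349811
0.37312943953222566
```

Call:
play_rows(plan=[{"x": -0.003, "y": 0, "z": 0, "rx": 0, "ry": 0, "rz": 0, "fingers": -1}, {"x": 0, "y": 0, "z": 0, "rx": 0, "ry": 0, "rz": 0, "fingers": -1}])

```text
time: 7.75
eef_pos: [0.6082, 0.1569, 0.1724]
eef_rot: [0.495, 3.102, -0.0]
wrist_force: [0.1, -0.3, 0.7]
gripper_width: -0.001
```

Call:
play_rows(plan=[{"x": -0.002, "y": 0, "z": 0, "rx": 0, "ry": 0, "rz": 0, "fingers": -1}, {"x": 0, "y": 0, "z": 0, "rx": 0, "ry": 0, "rz": 0, "fingers": -1}])

```text
time: 7.95
eef_pos: [0.6091, 0.1566, 0.1724]
eef_rot: [-0.495, -3.102, 0.0]
wrist_force: [-1.0, 0.9, 0.1]
gripper_width: 0.003
```

Run:
```python
from h import *
from plant import *
s=st();print(-np.array(s['wrist_force'])@U);c=capture('scene')
cv2.imwrite('pics/g.png',cv2.resize(c['frame'][140:260,255:405,::-1],(750,600),interpolation=cv2.INTER_CUBIC))
```

```text
t 7.95 p [0.6091 0.1566 0.1724] tip uvz [0.0663 0.001  0.0994] F [-1.    0.89  0.05] w 0.0032394384938386716
1.2229535666422686
```

View pics/g.png

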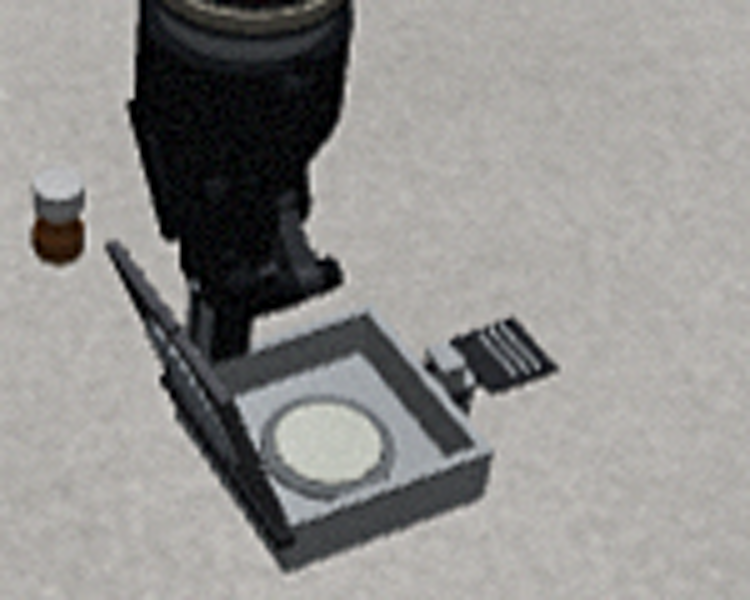

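The lid corner is at (110,243), close to the predicted 1.95 rad position, but the force isn't conclusive yet. I'll do 1 mm steps with averaged force readings.

Call:
play_rows(plan=[{"x": -0.002, "y": 0, "z": 0, "rx": 0, "ry": 0, "rz": 0, "fingers": -1}, {"x": 0, "y": 0, "z": 0, "rx": 0, "ry": 0, "rz": 0, "fingers": -1}])

```text
time: 8.2
eef_pos: [0.6101, 0.1563, 0.1724]
eef_rot: [0.495, 3.102, -0.0]
wrist_force: [-0.0, -0.5, -0.1]
gripper_width: 0.005
```

```bash
cat > fm.py <<'E'
from h import *
from plant import *
F=[];T=[]
for i in range(8): capture('scene');s=state();F.append(-np.array(s['wrist_force'])@U)
st();print(np.round(F,2),np.mean(F))
E
python3 fm.py
```

```text
t 8.6 p [0.61   0.1563 0.1724] tip uvz [0.0673 0.001  0.0994] F [-0.35  0.05  0.58] w -0.001552558405035206
[ 0.31  0.25  0.38  0.62 -0.02  0.28  0.38  0.35] 0.319308833990749
```

Call:
play_rows(plan=[{"x": -0.002, "y": 0, "z": 0, "rx": 0, "ry": 0, "rz": 0, "fingers": -1}, {"x": 0, "y": 0, "z": 0, "rx": 0, "ry": 0, "rz": 0, "fingers": -1}])

```text
time: 8.8
eef_pos: [0.6109, 0.156, 0.1723]
eef_rot: [-0.495, -3.102, 0.0]
wrist_force: [-0.2, 0.4, 0.3]
gripper_width: 0.001
```

```bash
python3 fm.py
```

```text
t 9.2 p [0.6109 0.156  0.1724] tip uvz [0.0683 0.001  0.0994] F [0.31 0.39 1.37] w -0.0008585083201038807
[ 0.82  0.64  0.17 -0.17  0.93  0.09  0.48 -0.17] 0.3484790562456333
```

Call:
play_rows(plan=[{"x": -0.002, "y": 0, "z": 0, "rx": 0, "ry": 0, "rz": 0, "fingers": -1}, {"x": 0, "y": 0, "z": 0, "rx": 0, "ry": 0, "rz": 0, "fingers": -1}])

```text
time: 9.4
eef_pos: [0.6117, 0.1558, 0.1723]
eef_rot: [-0.495, -3.102, 0.0]
wrist_force: [-0.9, 0.4, 1.6]
gripper_width: -0.004
```

```bash
python3 fm.py
```

```text
t 9.8 p [0.6117 0.1558 0.1723] tip uvz [0.0691 0.0011 0.0993] F [-0.46  0.06 -0.12] w 0.0012037915813134894
[ 1.28  0.69 -0.33  0.26  1.46  0.23  0.66  0.46] 0.588219936207016
```

Call:
play_rows(plan=[{"x": -0.002, "y": 0, "z": 0, "rx": 0, "ry": 0, "rz": 0, "fingers": -1}, {"x": 0, "y": 0, "z": 0, "rx": 0, "ry": 0, "rz": 0, "fingers": -1}])

```text
time: 10.0
eef_pos: [0.612, 0.1557, 0.1723]
eef_rot: [-0.494, -3.1, 0.0]
wrist_force: [-3.4, 0.2, 1.8]
gripper_width: 0.003
```

```bash
python3 fm.py
python3 - <<'E'
from h import *
from plant import *
a=cv2.imread('pics/g.png');c=capture('scene');b=cv2.resize(c['frame'][140:260,255:405,::-1],(750,600),interpolation=cv2.INTER_CUBIC)
f=lambda r,x:cv2.phaseCorrelate(*[cv2.cvtColor(i[r[1]:r[3],r[0]:r[2]],cv2.COLOR_BGR2GRAY).astype(np.float32) for i in(a,x)],cv2.createHanningWindow((r[2]-r[0],r[3]-r[1]),cv2.CV_32F))
print('case',f((420,300,590,440),b),'front rim',f((300,430,520,600),b),'lid corner',f((80,220,160,300),b));cv2.imwrite('pics/h.png',b)
E
```

```text
t 10.4 p [0.6122 0.1557 0.1722] tip uvz [0.0696 0.0011 0.0992] F [-4.57  1.98  0.59] w -0.0014024267689470961
[2.9  3.03 3.91 3.27 4.13 3.1  3.99 4.96] 3.661384368018773
case ((-0.06471461610964013, 0.049144615640386746), 0.8891912534648989) front rim ((0.5796263950620215, 0.06592369587232838), 0.8170665968906732) lid corner ((-4.940996954375031, 5.381928679411793), 0.290674963593483)
```

The stop is reached: 3.7 N and rising, with the case unmoved. Backing away now.

Call:
play_rows(plan=[{"x": 0.006, "y": 0, "z": 0, "rx": 0, "ry": 0, "rz": 0, "fingers": -1}, {"x": 0.03, "y": 0, "z": 0, "rx": 0, "ry": 0, "rz": 0, "fingers": -1}, {"x": 0.06, "y": 0, "z": -0.02, "rx": 0, "ry": 0, "rz": 0, "fingers": -1}, {"x": 0.06, "y": 0, "z": -0.06, "rx": 0, "ry": 0, "rz": 0, "fingers": -1}, {"x": 0.06, "y": 0, "z": -0.07, "rx": 0, "ry": 0, "rz": 0, "fingers": -1}, {"x": 0.06, "y": 0, "z": -0.07, "rx": 0, "ry": 0, "rz": 0, "fingers": -1}, {"x": 0.06, "y": 0, "z": -0.04, "rx": 0, "ry": 0, "rz": 0, "fingers": -1}, {"x": 0, "y": 0, "z": 0, "rx": 0, "ry": 0, "rz": 0, "fingers": -1}])

```text
time: 11.25
eef_pos: [0.4526, 0.21, 0.3063]
eef_rot: [0.487, 3.096, 0.01]
wrist_force: [0.8, 0.5, 0.5]
gripper_width: -0.001
```

Run:
```python
from h import *
from plant import *
st();a=cv2.imread('pics/h.png');c=capture('scene');b=cv2.resize(c['frame'][140:260,255:405,::-1],(750,600),interpolation=cv2.INTER_CUBIC)
f=lambda r,x:cv2.phaseCorrelate(*[cv2.cvtColor(i[r[1]:r[3],r[0]:r[2]],cv2.COLOR_BGR2GRAY).astype(np.float32) for i in(a,x)],cv2.createHanningWindow((r[2]-r[0],r[3]-r[1]),cv2.CV_32F))
print('case',f((420,300,590,440),b),'lid corner',f((80,220,160,300),b))
cv2.imwrite('pics/i.png',np.hstack([cv2.resize(c['frame'][:,:,::-1],(400,300)),cv2.resize(b,(400,320))[:300]]))
# the rest: difference with the first picture
d=cv2.absdiff(*[cv2.GaussianBlur(x,(0,0),1.2) for x in(c['frame'],np.load('scene0.npz')['frame'])]).max(2)
for k in cv2.findContours((d>25).astype(np.uint8),0,1)[0]:
    if cv2.contourArea(k)>8: print(cv2.boundingRect(k),cv2.contourArea(k))
```

```text
t 11.25 p [0.4526 0.21   0.3063] tip uvz [-0.099   0.003   0.2333] F [0.82 0.46 0.48] w -0.0010040705531443946
case ((0.006987229649496385, 0.03717514995301485), 0.8985682818624708) lid corner ((-0.09380669627554283, -0.04328535917459675), 0.5910756781697273)
(324, 220, 9, 8) 14.0
(309, 219, 13, 6) 11.0
(294, 198, 60, 47) 1074.5
(275, 189, 18, 25) 136.5
(407, 106, 5, 5) 11.5
(383, 48, 33, 11) 143.0
(418, 46, 13, 7) 32.5
(405, 39, 19, 11) 61.0
(383, 39, 21, 9) 59.0
(388, 33, 20, 6) 36.5
(429, 19, 19, 42) 173.0
(395, 11, 17, 18) 34.5
(433, 0, 32, 18) 325.5
(361, 0, 55, 140) 1827.0
```

View pics/i.png

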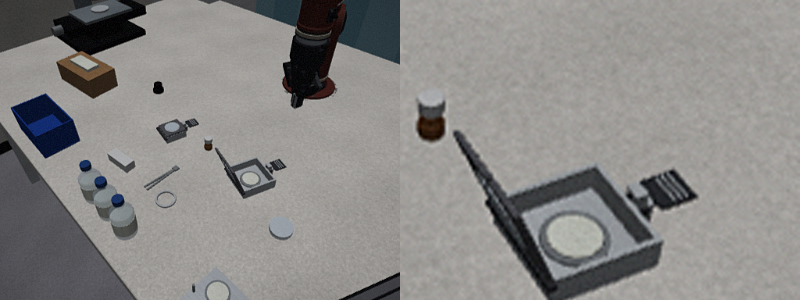

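The lid stands back at its stop ((458,133) in the right half), the hand is clear and nothing else has changed. Handing in.

```bash
python3 -c "
from plant import *
print(sign_off())"
```

```text
the job is handed in; nothing more can be done
None
```

The larger case is open: I pressed its release tab with closed fingertips, the lid sprang up to about 0.8 rad, and I pushed it back to its stop. I then took the hand away and handed the job in at about 11.3 s on the robot's clock.

- **Stop reached:** the averaged push force jumped from about 0.6 N to 3.7 N (highest reading about 5 N) within the last 1 mm step. At that moment the case had not moved in the camera picture.
- **Lid stays open:** the lid did not shift measurably when the hand left. The lid angle itself can't be read directly. It agrees with 1.95 rad by the picture and by the contact force.
- **Everything else in place:** comparing the scene camera's first and last pictures, only the lid area and the robot arm changed. The smaller case is still shut, and the membrane was never approached.
- **Unexpected reading:** while the tab was held down, the wrist showed a sideways force of about 4.9 N, near the force that could slide the case. It fell to about zero on release, and I saw no shift of the case.

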